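# Feed two slide magazines through the loader's dust flap

## Task

Load the red slide magazine and then the blue one into the slide loader: put each on the level infeed bed right way up with its white nose towards the orange spring flap, and push it in through the flap until it rolls down inside by itself and the flap has fallen shut behind it, red all the way down at the stop before the blue one follows. Keep the magazines upright, and leave the jar and the two bottles standing where they are.

Things in the scene. Friction and masses are not known exactly. Their poses are not given: they have to be found in the camera images.
- red_magazine: Red slide magazine, a closed rigid block 80 mm long (x) x 44 mm wide (y) x 36 mm high, about 0.4 kg, standing flat on the bench top at z = 0. Origin: centre of its underside; z up; +x points to its white nose end (the last 14 mm at that end are white). Grip it across the 44 mm width.
- blue_magazine: Blue slide magazine, a closed rigid block 80 mm long (x) x 44 mm wide (y) x 36 mm high, about 0.4 kg, standing flat on the bench top at z = 0. Origin: centre of its underside; z up; +x points to its white nose end (the last 14 mm at that end are white). Grip it across the 44 mm width.
- red_magazine_nose (a point): centre of the red magazine's white nose face: 40 mm ahead (+x) of its origin and 18 mm up
- blue_magazine_nose (a point): centre of the blue magazine's white nose face: 40 mm ahead (+x) of its origin and 18 mm up
- loader: Slide loader, fixed on the bench; foot 372 x 100 mm. Origin at bench level under the middle of the flap opening; +x is the pushing direction (into the machine), y across, z up. Housing from x = -2 to 238 mm, y within +-31 mm (front jambs to +-43 mm), clear sides, clear flat roof at z = 148 mm. The infeed bed lies before it, at x = -135 to -18 mm.
- bed (a point): point on top of the level infeed bed (z = 90 mm), on its centre line, 50 mm before the flap opening: a magazine centred here stands at rest, nose 10 mm short of the flap. The bed is open above and at its outer end. Guide rails at both sides: inner faces 50 mm apart, upright for 6 mm, then bevelled outwards to y = +-31 mm at 11 mm above the bed.
- crest (a point): top of the first free-turning 12 mm steel roller, level with the bed, 9 mm before the opening. From here rollers run down into the machine at 18 degrees: a magazine pushed until its middle is some 20 mm past this point tips in and rolls down by itself.
- port (a point): middle of the lower edge of the flap opening, at bed height (z = 90 mm); the opening is 50 mm wide and 46 mm high
- roof (a point): top of the grey header bar over the opening, 58 mm above the bed, 3 mm behind the opening; the clear roof behind it is as high
- stop (a point): middle of the rubber stop at the low end of the run: the red magazine ends with its nose on it (nose centre at about x = 0.216 m of the loader), the blue one behind it (about x = 0.14 m)
- flap (a joint): angle of the orange flap (46 x 40 mm plate) hinged along the top edge of the opening, 46 mm above the bed: 0 = hanging shut, up to 1.5 = swung inwards and up. A weak spring (about 0.3 N at the lower edge) closes it; pushing with a magazine's nose opens it.
- microscope: Large white microscope, fixed and always in the same place, between the magazines and the loader; about 0.48 m tall. Origin under its middle at bench level. Its two eyepieces reach 0.20 m out along its own -x, i.e. to about world x = 0.49, y = -0.06 to 0.04, at 0.30 to 0.37 m height; its foot and stage (0.15 m high) stay beyond world x = 0.53. Pass it on the robot's side.
- coplin_jar: Bystander: glass staining jar with white lid, 57 mm across, 97 mm tall; origin at the centre of its underside, z up
- amber_bottle: Bystander: amber bottle with white cap, 53 mm across, 120 mm tall; origin at the centre of its underside, z up
- white_bottle: Bystander: white bottle with blue cap, 62 mm across, 146 mm tall; origin at the centre of its underside, z up

How it is judged (in metres and radians):
On the way, in this order (a step that is already met when the one before it is completed fails the run):
1. the red magazine lies inside the loader down at the stop, nose first, and the flap is shut behind it (x of red_magazine_nose in the frame of loader between 0.19 and 0.235 m and y of red_magazine_nose in the frame of loader between -0.03 and 0.03 m and z of red_magazine_nose in the frame of loader below 0.11 m and angle between red_magazine's own z axis and vertical below 0.5 rad and linear speed of red_magazine below 0.02 m/s and value of joint flap below 0.12 rad), for 0.2 s.
2. the blue magazine lies inside the loader behind the red one, nose first, and the flap is shut again (x of blue_magazine_nose in the frame of loader between 0.11 and 0.235 m and y of blue_magazine_nose in the frame of loader between -0.03 and 0.03 m and z of blue_magazine_nose in the frame of loader below 0.11 m and angle between blue_magazine's own z axis and vertical below 0.5 rad and linear speed of blue_magazine below 0.02 m/s and value of joint flap below 0.12 rad), for 0.2 s.
At the end, for the whole second after the job is handed in: Both magazines at rest inside the loader, right way up and nose first: red down at the stop (nose more than 190 mm past the flap opening), blue behind it (nose more than 110 mm past the opening); the flap shut (within 0.12 rad) (all of step 2 and x of red_magazine_nose in the frame of loader between 0.19 and 0.235 m and y of red_magazine_nose in the frame of loader between -0.03 and 0.03 m and z of red_magazine_nose in the frame of loader below 0.11 m and angle between red_magazine's own z axis and vertical below 0.5 rad and linear speed of red_magazine below 0.02 m/s); the robot touches nothing.
It fails at once if the glass staining jar with white lid is shifted by more than 30 mm or tipped (distance of coplin_jar from where it was at the start of the episode above 0.03 m or angle between coplin_jar's own z axis and vertical above 0.4 rad).
It fails at once if the amber bottle with white cap is shifted by more than 30 mm or tipped (distance of amber_bottle from where it was at the start of the episode above 0.03 m or angle between amber_bottle's own z axis and vertical above 0.4 rad).
It fails at once if the white bottle with blue cap is shifted by more than 30 mm or tipped (distance of white_bottle from where it was at the start of the episode above 0.03 m or angle between white_bottle's own z axis and vertical above 0.4 rad).
It fails at once if the red magazine is tipped over (angle between red_magazine's own z axis and vertical above 0.8 rad).
It fails at once if the blue magazine is tipped over (angle between blue_magazine's own z axis and vertical above 0.8 rad).
It also fails if it takes over 72 s, if anything falls off the work surface, if the arm or the gripper's body presses on something with over 40 N, if the wrist force passes 120 N, or if a joint passes its speed limit or range.

## Robot

A 6-joint arm with a two-finger parallel gripper is mounted at the origin on a cart in front of the work surface, level with it; the furniture and walls round the work are solid. World frame = base frame: x ahead of the robot, y to its left, z up, the work surface at z = 0. Lengths are in mm, angles in rad, forces in N, time in s.
With the tool pointing down it reaches from about 375 to 900 mm from the base axis. Payload 3.1 kg.
Tool frame: the origin (TCP) lies on the mounting face of the last link; the fingertips stand 182 mm ahead of it and the grasp point (between the pads) lies 164 mm ahead of it; x points along the fingers, y is the direction in which the jaws open and shut, and the axes are right-handed (so a half turn about x gives the same grasp; the last joint's range is limited). The gripper opens to 87 mm and grips with 3 to 60 N. Pads are 19 mm wide; open, the fingers measure 117 mm over their backs; the gripper's body (75 mm by 190 mm) begins 51 mm behind the grasp point.
Start: joints at [1.165, 0.527, 1.433, -0, 1.181, -0.178], TCP at [140.498, 608.982, 404.748] pointing down, gripper open.
Joint ranges: [-3.08, 3.08], [-0.75, 2.2], [0.22, 2.44], [-1.43, 4.57], [0, 2.65], [-2.85, 2.85]. Speed limits (rad/s): [2.79, 2.79, 3.14, 3.14, 3.14, 3.14].

## Interface

Orientations are given as a 3x3 rotation matrix whose columns are the frame's x, y, z axes.
In Python, from bench import bot, optics, ticket gives the robot as it stands.
- The arm moves only by the shell command python3 -m jog 'ROWS' [FORCE]. ROWS is JSON, a list of rows, each a list of 3 entries, a list of its own where there are three numbers: the closure, from 0 (fully open) to 1 (shut), then the shift along the tool's x, y, z in cm, then the turn, a rotation vector about the tool's x, y, z in rad. A call has 1 to 12 rows; each row is the pose to reach, as a shift and turn from the pose measured when the call began, along the tool's axes at that moment; what a row does not reach only later rows make up. A row lasts 1/10 s, in which the tool goes at most 50 mm and 8.59 degrees, less where a joint would pass 70% of its speed; a pose out of reach is approached as far as the arm can. A call with a gripper value outside its range is refused whole. The fingers move at their own pace and stop on an object; FORCE is the grip in N (left out, the last holds). Time passes only in rows, so rows that repeat a pose let the fingers close. It gives the time, the measured TCP pose, the force and the opening at its end, in the units of the state.
- bot.read_state(): the state, without advancing time (a new reading comes with each control period).
- optics.snapshot(name): name is "scene" or "top"; returns a dict with "color" (384x512x3 uint8, red, green, blue), "depth" (384x512 float32, mm along the optical axis (not along the pixel's ray), 0 where there is no reading), "fov_y" (degrees; the focal length in pixels is half the picture's height over the tangent of half this angle, whatever the lens; pixels are square), "cx", "cy" (the principal point, pixels), "origin" and "attitude" of the camera in the world. Camera axes: x right, y down, z forward; pixel columns grow to the right and rows downward; lengths in mm; the calibration is good to about 2 mm. A picture is of the moment at which its call begins.
- ticket.job_done(): hands the job in, once; it reports no verdict.
The state is a dict: "t": time; "q": joint angles; "joint_vel": joint speeds; "tau": joint torques, N m; "ee_pos": TCP position; "eef_rot": TCP orientation; "contact_force": force on the tool from outside, world axes, zero at the start; "moment": the same for the moment, N m; "gripper_width": finger opening in mm.
Only numpy, scipy, OpenCV 4.12 (cv2) and the standard library are available. Lean on these libraries where they do the work, as an engineer would, in place of code of your own. Each camera call takes 0.05 s, during which the arm holds its last target.

## Working session

There is one attempt and no reset: what is moved stays moved. The work goes in short steps, Python scripts to look and compute and a shell command to move; the robot and the scene stay as the last step left them, time stands still between calls to the robot, and variables do not carry over. Pictures are saved under pics/ and viewed, and the job is handed in when it is done.

```bash
ls; mkdir -p pics; cat > h.py <<'E'
import numpy as np, cv2
from bench import bot, optics, ticket
def snap(n,f):
    s=optics.snapshot(n); cv2.imwrite('pics/'+f,s['color'][:,:,::-1]); np.savez('pics/'+f+'.npz',**s); return s
def K(s):
    h=s['color'].shape[0]; return h/2/np.tan(np.radians(s['fov_y'])/2)
def plane(s,u,v,z):
    f=K(s); d=np.array([(np.asarray(u)-s['cx'])/f,(np.asarray(v)-s['cy'])/f,np.ones_like(np.asarray(u,float))])
    R=np.array(s['attitude']).reshape(3,3); w=R@d.reshape(3,-1); o=np.array(s['origin'])
    return (o[:,None]+w*((z-o[2])/w[2])).T
def cloud(s):
    f=K(s); v,u=np.mgrid[:384,:512]; d=s['depth']
    P=np.stack([(u-s['cx'])/f*d,(v-s['cy'])/f*d,d],-1)
    return P@np.array(s['attitude']).reshape(3,3).T+np.array(s['origin'])
E
python3 - <<'E'
from h import *
print(bot.read_state())
for n in('scene','top'):
    s=snap(n,n+'0.png'); print(n,s['origin'],s['attitude'],s['fov_y'],s['cx'],s['cy'])
E
```

```text
pics
{'t': 0.0, 'q': array([ 1.16549843e+00,  5.28467000e-01,  1.43391914e+00, -3.00474508e-05,
        1.18140009e+00, -1.78511589e-01]), 'joint_vel': array([-0.0006499 ,  0.00150286, -0.00109068,  0.00040032, -0.00042629,
       -0.00081621]), 'tau': array([-2.14909815e-03, -4.40039599e+01, -1.76588291e+01,  6.31267671e-02,
        5.82250650e-02, -1.39302292e-04]), 'ee_pos': array([140.37042754, 608.67215483, 403.76534059]), 'eef_rot': array([[-8.39364546e-04,  2.24835231e-01,  9.74396436e-01],
       [-2.02682371e-03,  9.74394395e-01, -2.24836507e-01],
       [-9.99997594e-01, -2.16364959e-03, -3.62170731e-04]]), 'contact_force': array([ 0.14457207,  0.08584017, -0.95247881]), 'moment': array([ 0.01841906, -0.01721683,  0.01061529]), 'gripper_width': 86.89172637701792}
scene [-552.56403225 -540.72093215 1072.10203468] [[ 0.42261164 -0.57381198  0.70152635]
 [-0.90604369 -0.24869507  0.34239683]
 [-0.02200526 -0.78031441 -0.62500016]] 52.28020019451874 247.7974099822096 190.7658266731857
top [ 370.5189287    13.14072429 1615.49660241] [[ 0.00597274 -0.99100737  0.1336739 ]
 [-0.99996033 -0.00680231 -0.00575007]
 [ 0.00660765 -0.13363425 -0.99100869]] 51.844319635383705 251.94320096591795 195.45600439074497
```

View pics/scene0.png

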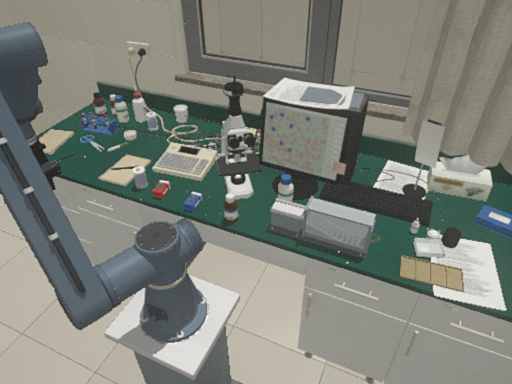

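View pics/top0.png

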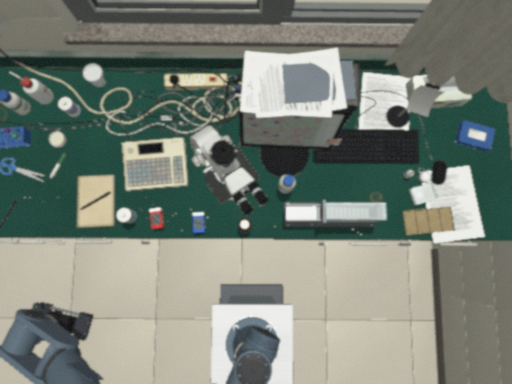

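```bash
python3 - <<'E'
from h import *
a=cv2.imread('pics/top0.png'); b=cv2.imread('pics/scene0.png')
z=lambda i,y0,y1,x0,x1,k:cv2.resize(i[y0:y1,x0:x1],None,fx=k,fy=k,interpolation=cv2.INTER_CUBIC)
cv2.imwrite('pics/z1.png',np.vstack([z(a,195,245,110,270,5)[:, :800],z(a,170,245,270,430,5)[:350,:800]]))
cv2.imwrite('pics/z2.png',np.vstack([z(b,160,230,120,250,6)[:300,:780],z(b,185,260,215,390,4.457)[:300,:780]]))
E
```

```text
(no output)
```

View pics/z1.png

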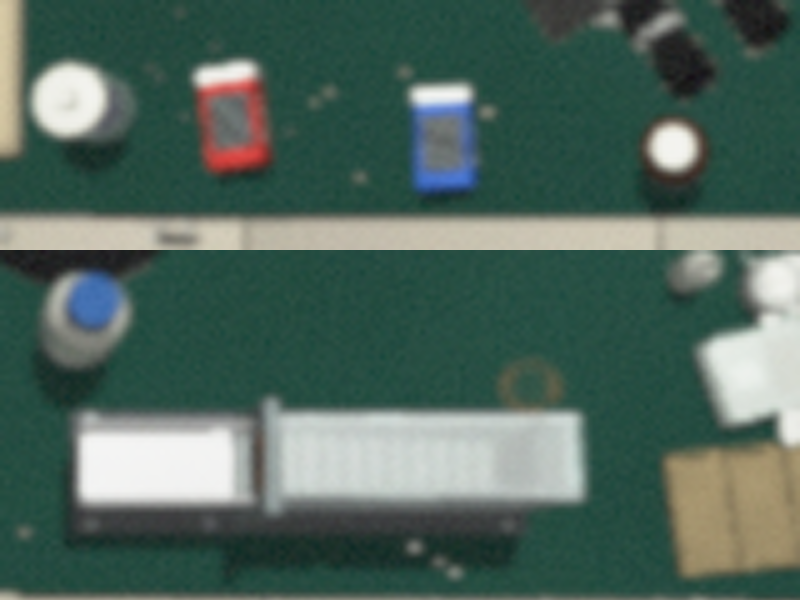

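View pics/z2.png

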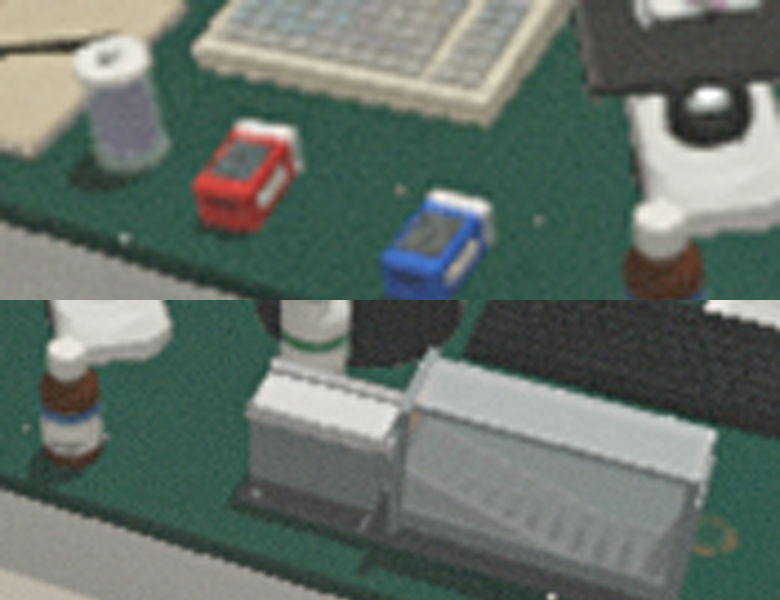

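```bash
python3 - <<'E'
from h import *
s=dict(np.load('pics/top0.png.npz')); C=cloud(s); c=s['color'].astype(int); r,g,b=c[...,0],c[...,1],c[...,2]
hsv=cv2.cvtColor(s['color'],cv2.COLOR_RGB2HSV)
for n,(x0,x1,y0,y1) in dict(red=(140,172,200,236),blue=(185,215,205,238)).items():
    m=np.zeros(r.shape,bool); m[y0:y1,x0:x1]=True
    m&=(C[...,2]>22)&(C[...,2]<60)
    P=C[m]; rect=cv2.minAreaRect(P[:,:2].astype(np.float32)); print(n,m.sum(),rect,np.median(P[:,2]))
    # via color: not-green, ray on z=36
    m2=np.zeros(r.shape,np.uint8); 
    sub=((r>g+25)|(b>g+25)|((r>120)&(g>120)&(b>120)) | ((abs(r-g)<15)&(r>70)))
    m2[y0:y1,x0:x1]=sub[y0:y1,x0:x1]
    v,u=np.nonzero(m2); Q=plane(s,u,v,36.)[:,:2].astype(np.float32); rc=cv2.minAreaRect(Q); print(' col',m2.sum(),rc)
    w=m2.astype(bool)&(r>150)&(g>150)&(b>150); v,u=np.nonzero(w); print(' white ctr',plane(s,u,v,36.).mean(0), 'all ctr',Q.mean(0))
for n,(x0,x1,y0,y1,h) in dict(jar=(110,140,200,228,97),amber=(235,256,215,236,120),white=(275,300,170,200,146)).items():
    P=C[y0:y1,x0:x1].reshape(-1,3); P=P[(P[:,2]>h-8)&(P[:,2]<h+8)]; print(n,len(P),P.mean(0),(P[:,:2].max(0)+P[:,:2].min(0))/2)
P=C[195:245,278:400].reshape(-1,3)
for lo,hi in((82,96),(97,108),(140,156)):
    Q=P[(P[:,2]>lo)&(P[:,2]<hi)]; print(lo,len(Q),Q.min(0),Q.max(0),np.median(Q,0),cv2.minAreaRect(Q[:,:2].astype(np.float32)))
print(K(s))
# header bar: pixels
E
```

```text
red 235 ((491.01519775390625, 389.82904052734375), (80.6216812133789, 45.052154541015625), 9.305749893188477) 35.24143999206558
 col 291 ((490.609130859375, 386.3679504394531), (87.98297882080078, 58.077049255371094), 9.866394996643066)
 white ctr [525.28984672 394.28506878  36.        ] all ctr [490.21283 386.39276]
blue 227 ((475.13336181640625, 220.58084106445312), (81.02355194091797, 44.58561706542969), 3.744771957397461) 35.893991322808915
 col 272 ((481.7233581542969, 212.16372680664062), (99.62899780273438, 68.47232818603516), 6.940125465393066)
 white ctr [509.13708862 220.75302746  36.        ] all ctr [474.62592 217.44662]
jar 42 [498.98406311 502.14635856  92.46185597] [500.51344087 505.62885531]
amber 58 [462.9040668   34.13757112 118.68184012] [463.01339411  33.96603181]
white 94 [ 629.22500273 -130.64016505  145.47446773] [ 629.21647601 -131.38240672]
82 489 [ 470.46275949 -467.329485     82.02210298] [ 555.70110389 -127.59982428   95.98922338] [ 512.04580876 -193.36534824   89.07099478] ((515.3084106445312, -295.66937255859375), (85.00969696044922, 338.75103759765625), 3.51004958152771)
97 125 [ 469.73266639 -494.1100416    97.11822795] [ 551.17577155 -127.04414736  107.77295085] [ 485.33906403 -247.67517673  100.37317408] ((510.2721862792969, -310.6727294921875), (367.0707092285156, 81.43668365478516), 89.79513549804688)
140 1073 [ 470.76128428 -495.72431011  140.19314048] [ 553.43576908 -257.32156004  155.97585821] [ 512.72768115 -373.85579938  147.42165863] ((507.05047607421875, -375.3568115234375), (237.56903076171875, 82.66866302490234), 87.4637222290039)
395.01950075602366
```

```bash
python3 - <<'E'
from h import *
s=dict(np.load('pics/top0.png.npz')); C=cloud(s)
P=C[190:245,278:400].reshape(-1,3)
Q=P[(P[:,2]>141)&(P[:,2]<155)]
for y in range(-260,-500,-12):
    q=Q[(Q[:,1]<=y)&(Q[:,1]>y-12)]; print(y-6,len(q),q[:,0].min() if len(q) else 0,q[:,0].max() if len(q) else 0, np.median(q[:,2]) if len(q) else 0)
q=Q[(Q[:,1]<-275)&(Q[:,1]>-485)]; print(cv2.minAreaRect(q[:,:2].astype(np.float32)))
B=P[(P[:,2]>86)&(P[:,2]<93)&(P[:,1]>-240)]; print('bed',len(B),B.min(0),B.max(0),cv2.minAreaRect(B[:,:2].astype(np.float32)))
for x in range(465,570,6):
    q=P[(P[:,0]>=x)&(P[:,0]<x+6)&(P[:,1]<-140)&(P[:,1]>-225)]; print(x,len(q),np.round(np.percentile(q[:,2],[10,50,90]),1) if len(q) else '')
# row colour profile down the bed & roof; columns
g=cv2.cvtColor(s['color'],cv2.COLOR_RGB2GRAY)
for u in(290,300,310): print(u,g[196:232,u])
for u in(335,350,365,380): print(u,g[196:232,u])
print(g[212,278:345])
E
```

```text
-266 66 470.7612842773574 553.435769081616 147.4501747306275
-278 58 481.7996103409162 542.3584137225271 148.03773946926935
-290 52 481.47512007575256 542.1583843552996 147.5906870489772
-302 52 482.0337508215018 542.7488968433096 148.39405192555637
-314 51 481.82270867321404 542.5486882398188 148.10662477895244
-326 54 482.3726502214678 542.479363334875 147.72990614022262
-338 53 482.11964281840136 542.4580132247111 147.74304828960499
-350 54 482.19787370452696 542.8201581559218 146.61375044067552
-362 52 482.86257741105555 542.590733154319 147.65866152741967
-374 54 482.35734183106456 542.7513226418259 147.61081853886571
-386 50 482.48390967564967 542.7981518210614 146.57539123793651
-398 52 482.57653884592287 543.1719332743703 146.4299190160757
-410 54 482.8894913117708 543.5922915240669 146.45409438371655
-422 51 482.74244203044753 543.0309329189389 147.56707158592167
-434 55 482.869361500918 543.3855588082338 147.1414849495386
-446 50 483.17041535060196 543.7625761482536 147.67384942483307
-458 57 483.16784209632175 543.4470588236054 147.79756044446367
-470 49 483.07905238448814
[... 1515 characters left out ...]
 90 145 198 210 202 199 202 206 209 209 210 210 208
 210 210 210 203 193 166 130 103  78  63  64  59  55  47  50  48  49  43]
365 [ 67  64  68  66  64  85 137 188 204 196 194 192 203 207 209 206 207 205
 208 206 206 200 187 154 119  94  78  64  63  61  51  49  40  42  43  43]
380 [ 92  92  91  87  84  95 148 197 207 197 196 196 195 198 197 197 197 195
 196 197 197 194 191 164 118  79  64  64  60  64  64  59  63  62  66  65]
[ 62  64  64  62  55  59  77 142 215 239 243 244 243 243 243 244 243 244
 243 243 243 243 243 243 243 243 243 243 243 243 242 243 243 243 242 242
 242 238 219 184 176 151 108  76  96 137 158 171 191 207 212 208 212 215
 214 210 207 210 213 210 208 209 214 214 209 208 213]
```

```bash
cat >> h.py <<'E'
def show(f,dst,x0,x1,y0,y1,k):
    i=cv2.imread('pics/'+f); cv2.imwrite('pics/'+dst,cv2.resize(i[y0:y1,x0:x1],None,fx=k,fy=k,interpolation=cv2.INTER_CUBIC))
def go(grasp,yawy_deg,st=None):
    """grasp point target world mm, tool down, jaw axis yaw deg -> shift cm, turn"""
    from scipy.spatial.transform import Rotation as Ro
    st=st or bot.read_state(); R=st['eef_rot']; p=st['ee_pos']; y=np.radians(yawy_deg)
    T=np.array([[0,np.cos(y),np.sin(y)],[0,np.sin(y),-np.cos(y)],[-1,0,0]])
    tp=np.array(grasp,float)+[0,0,164]
    print('shift cm',np.round(R.T@(tp-p)/10,2),'turn',np.round(Ro.from_matrix(R.T@T).as_rotvec(),3), 'dist',np.round(np.linalg.norm(tp-p)))
def stat():
    s=bot.read_state(); print('t',round(s['t'],2),'grasp',np.round(s['ee_pos']+164*s['eef_rot'][:,0],1),'yawy',np.round(np.degrees(np.arctan2(s['eef_rot'][1,1],s['eef_rot'][0,1])),2),'q',np.round(s['q'],2),'F',np.round(s['contact_force'],1),'w',round(s['gripper_width'],1))
E
python3 - <<'E'
from h import *
show('top0.png','z3.png',0,110,290,384,7)
stat(); C=cloud(dict(np.load('pics/top0.png.npz')))
for v in range(300,345,5): print(v,[ '%d,%d,%d'%tuple(C[v,u]) for u in range(25,100,10)])
E
```

```text
t 0.1 grasp [140.3 608.4 239.9] yawy 77.01 q [ 1.17  0.53  1.43 -0.    1.18 -0.18] F [-0.1 -0.4 -0.3] w 87.0
300 ['63,1329,-776', '63,1275,-784', '64,1212,-776', '62,1161,-792', '64,1099,-785', '65,1034,-773', '65,979,-780', '64,922,-786']
305 ['34,1332,-786', '191,685,335', '188,663,316', '35,1153,-780', '36,1094,-778', '36,1036,-781', '36,977,-780', '36,919,-781']
310 ['205,607,531', '200,598,499', '175,653,333', '164,658,257', '172,602,306', '8,1032,-777', '6,979,-788', '6,921,-793']
315 ['196,592,556', '193,577,535', '175,607,423', '172,587,403', '169,567,382', '-21,1033,-783', '161,526,336', '-19,914,-776']
320 ['187,582,573', '183,567,553', '179,554,527', '160,580,417', '156,561,395', '145,557,332', '146,525,334', '-49,915,-785']
325 ['175,580,575', '176,551,582', '171,540,554', '166,529,523', '141,560,393', '131,555,335', '132,523,339', '-74,907,-767']
330 ['159,588,558', '165,547,587', '164,525,582', '159,512,556', '153,500,525', '115,555,333', '116,523,335', '-104,909,-776']
335 ['148,586,560', '143,572,537', '156,515,601', '153,498,585', '148,484,560', '96,563,312', '101,521,338', '-131,906,-774']
340 ['134,588,554', '128,575,529', '146,511,606', '147,484,613', '142,470,589', '136,456,562', '-162,967,-785', '-159,904,-773']
```

View pics/z3.png

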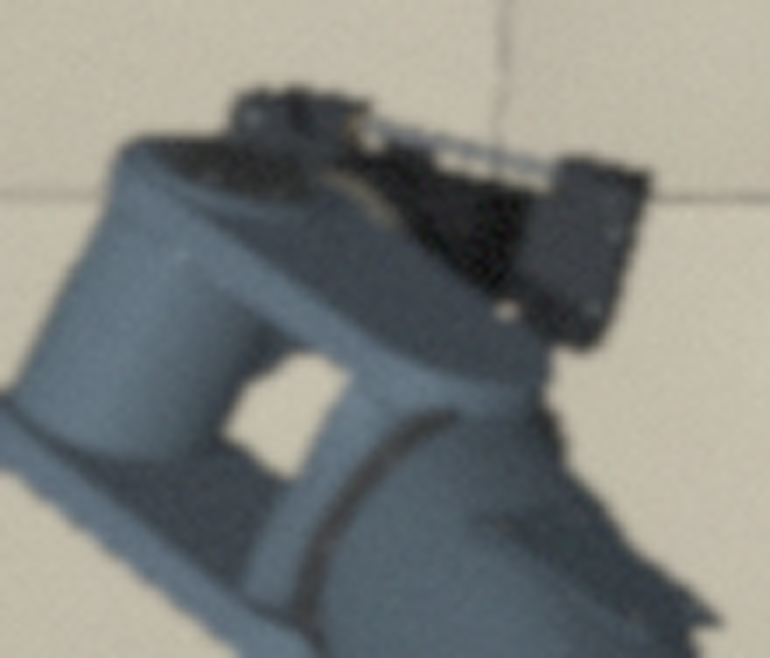

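```bash
python3 - <<'E'
from h import *
go([487,429,150],9.5)
E
```

```text
shift cm [ 8.99 -9.7  37.82] turn [1.178e+00 1.000e-03 2.000e-03] dist 401.0
```

```bash
python3 -m jog '[[1,[2,-2.2,9],[0.3,0,0]],[1,[4,-4.3,17],[0.55,0,0]],[1,[6,-6.5,25],[0.8,0,0]],[1,[8,-8.5,33],[1.05,0,0]],[1,[9,-9.7,37.8],[1.178,0,0]],[1,[9,-9.7,37.8],[1.178,0,0]],[1,[9,-9.7,37.8],[1.178,0,0]],[1,[9,-9.7,37.8],[1.178,0,0]],[1,[9,-9.7,37.8],[1.178,0,0]],[1,[9,-9.7,37.8],[1.178,0,0]]]' 20
python3 - <<'E'
from h import *
stat(); go([487,429,34],9.5); snap('top','t1.png'); show('t1.png','z4.png',80,240,150,250,5)
E
```

```text
t: 1.1
ee_pos: [487.8, 427.9, 312.8]
eef_rot: [[-0.003, 0.987, 0.163], [-0.003, 0.163, -0.987], [-1.0, -0.003, 0.002]]
contact_force: [0.1, -0.2, 0.4]
gripper_width: 15.2
t 1.1 grasp [487.4 427.4 148.8] yawy 9.38 q [ 0.55  0.67  1.45 -0.    1.03  0.38] F [ 0.1 -0.2  0.4] w 15.2
shift cm [11.48 -0.03 -0.15] turn [-0.002  0.002  0.003] dist 115.0
```

View pics/z4.png

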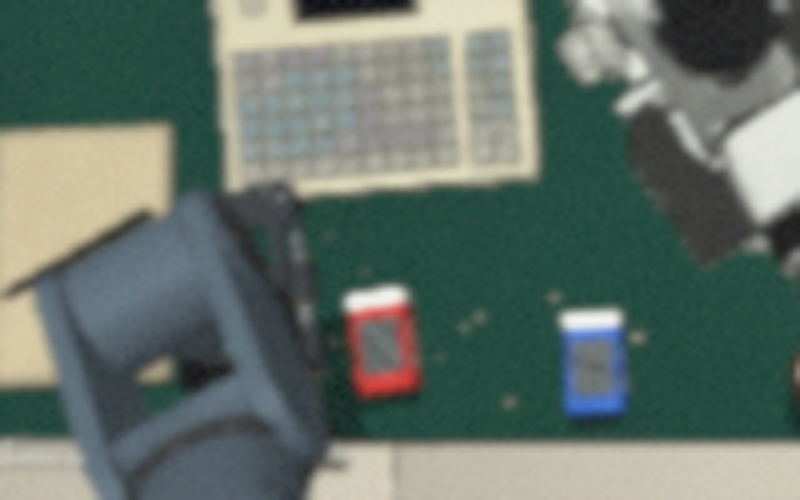

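```bash
python3 -m jog '[[1,[4,0,-0.3],[0,0,0]],[1,[8,0,-0.3],[0,0,0]],[1,[11.3,0,-0.3],[0,0,0]],[1,[11.3,0,-0.3],[0,0,0]],[1,[11.3,0,-0.3],[0,0,0]],[1,[11.3,0,0.7],[0,0,0]],[1,[11.3,0,1.7],[0,0,0]],[1,[11.3,0,2.7],[0,0,0]],[1,[11.3,0,3.7],[0,0,0]],[1,[11.3,0,4.7],[0,0,0]],[1,[11.3,0,4.7],[0,0,0]]]'
python3 - <<'E'
from h import *
stat()
E
```

```text
t: 2.25
ee_pos: [495.2, 380.8, 202.2]
eef_rot: [[0.0, 0.987, 0.163], [-0.001, 0.163, -0.987], [-1.0, -0.0, 0.001]]
contact_force: [-0.8, 0.3, 0.0]
gripper_width: 0.6
t 2.25 grasp [495.2 380.6  38.2] yawy 9.4 q [ 0.48  0.8   1.57 -0.    0.78  0.31] F [-0.8  0.3  0. ] w 0.6
```

```bash
python3 -m jog '[[1,[0,0,-0.5],[0,0,0]],[0,[-4,0,-1],[0,0,0]],[0,[-8,0,-3],[0,0,0]],[0,[-9,0,-6],[0,0,0]],[0,[-9,0,-9],[0,0,0]],[0,[-9,0,-9],[0,0,0]]]'
python3 - <<'E'
from h import *
stat(); s=snap('top','t2.png'); show('t2.png','z5.png',80,240,150,250,5)
E
```

```text
t: 2.85
ee_pos: [479.4, 472.7, 293.1]
eef_rot: [[0.002, 0.986, 0.167], [0.001, 0.167, -0.986], [-1.0, 0.002, -0.0]]
contact_force: [-0.6, -0.7, 0.6]
gripper_width: 32.5
t 2.85 grasp [479.8 472.8 129.1] yawy 9.6 q [ 0.61  0.72  1.39 -0.    1.03  0.45] F [-0.6 -0.7  0.6] w 32.5
```

View pics/z5.png

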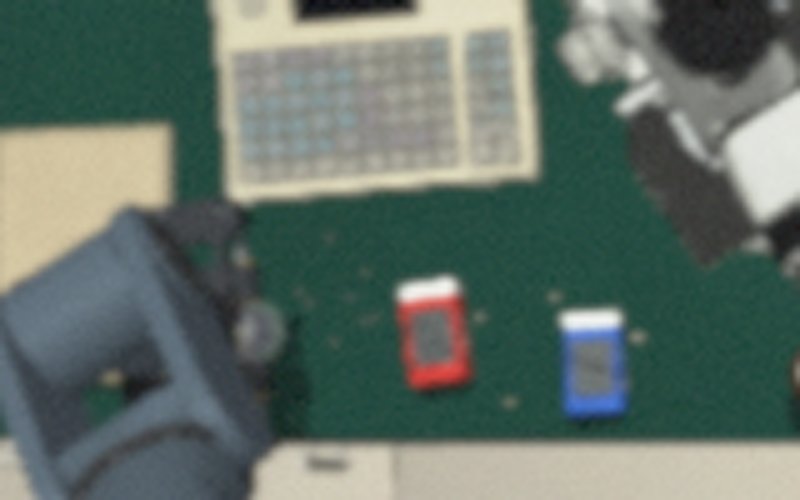

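```bash
cat >> h.py <<'E'
def mag(s,x0,x1,y0,y1):
    C=cloud(s)[y0:y1,x0:x1].reshape(-1,3); c=s['color'][y0:y1,x0:x1].reshape(-1,3).astype(int)
    m=(C[:,2]>24)&(C[:,2]<48); rc=cv2.minAreaRect(C[m][:,:2].astype(np.float32))
    w=m&(c.min(1)>150); print('mag',m.sum(),rc,'white',C[w].mean(0)[:2])
E
python3 - <<'E'
from h import *
s=dict(np.load('pics/t2.png.npz')); mag(s,155,180,202,232); mag(s,188,212,207,238)
go([491,350,90],99)
E
```

```text
mag 226 ((498.36669921875, 348.33734130859375), (80.18135833740234, 44.30642318725586), 9.560483932495117) white [531.88865064 352.12938965]
mag 226 ((474.79180908203125, 219.48159790039062), (81.03178405761719, 44.05440902709961), 4.732509613037109) white [507.96733172 221.163774  ]
shift cm [ 3.84 -0.88 12.11] turn [-1.561e+00  2.000e-03  1.000e-03] dist 127.0
```

```bash
python3 - <<'E'
from h import *
go([498.4,348.3,110],99.4);go([498.4,348.3,32],99.4)
E
```

```text
shift cm [ 1.84 -0.18 12.41] turn [-1.568e+00  2.000e-03  1.000e-03] dist 125.0
shift cm [ 9.64 -0.18 12.39] turn [-1.568e+00  2.000e-03  1.000e-03] dist 157.0
```

```bash
python3 -m jog '[[0,[0,0,5],[-0.14,0,0]],[0,[0,0,10],[-0.29,0,0]],[0,[0,-0.2,12.4],[-0.44,0,0]],[0,[1,-0.2,12.4],[-0.59,0,0]],[0,[1.8,-0.2,12.4],[-0.74,0,0]],[0,[1.8,-0.2,12.4],[-0.89,0,0]],[0,[1.8,-0.2,12.4],[-1.04,0,0]],[0,[1.8,-0.2,12.4],[-1.19,0,0]],[0,[1.8,-0.2,12.4],[-1.34,0,0]],[0,[1.8,-0.2,12.4],[-1.49,0,0]],[0,[1.8,-0.2,12.4],[-1.568,0,0]],[0,[1.8,-0.2,12.4],[-1.568,0,0]]]'
python3 - <<'E'
from h import *
stat(); go([498.4,348.3,32],99.4)
E
```

```text
t: 4.1
ee_pos: [498.0, 347.1, 273.8]
eef_rot: [[-0.002, -0.163, 0.987], [-0.004, 0.987, 0.163], [-1.0, -0.003, -0.002]]
contact_force: [-0.5, 0.3, -0.1]
gripper_width: 86.9
t 4.1 grasp [497.7 346.5 109.8] yawy 99.36 q [ 0.43  0.67  1.58 -0.    0.89 -1.31] F [-0.5  0.3 -0.1] w 86.9
shift cm [7.78 0.14 0.08] turn [-0.001 -0.002  0.003] dist 78.0
```

```bash
python3 -m jog '[[0,[4,0.1,0.1],[0,0,0]],[0,[7.8,0.1,0.1],[0,0,0]],[0,[7.8,0.1,0.1],[0,0,0]],[0,[7.8,0.1,0.1],[0,0,0]],[0.7,[7.8,0.1,0.1],[0,0,0]],[0.7,[7.8,0.1,0.1],[0,0,0]],[0.7,[7.8,0.1,0.1],[0,0,0]],[0.7,[7.8,0.1,0.1],[0,0,0]],[0.7,[7.8,0.1,0.1],[0,0,0]],[0.7,[7.8,0.1,0.1],[0,0,0]]]' 30
python3 - <<'E'
from h import *
stat()
E
```

```text
t: 5.1
ee_pos: [498.7, 348.0, 196.1]
eef_rot: [[-0.001, -0.163, 0.987], [-0.004, 0.987, 0.163], [-1.0, -0.003, -0.002]]
contact_force: [-0.9, -0.4, -0.6]
gripper_width: 47.1
t 5.1 grasp [498.5 347.4  32.1] yawy 99.36 q [ 0.43  0.79  1.61 -0.    0.74 -1.3 ] F [-0.9 -0.4 -0.6] w 47.1
```

```bash
python3 -m jog '[[0.7,[0,0,0],[0,0,0]],[0.7,[0,0,0],[0,0,0]],[0.7,[0,0,0],[0,0,0]],[0.7,[-2,0,0],[0,0,0]],[0.7,[-4,0,0],[0,0,0]],[0.7,[-6,0,0],[0,0,0]],[0.7,[-8,0,0],[0,0,0]]]'
python3 - <<'E'
from h import *
stat(); go([400,200,205],90);go([392,-60,205],90); s=snap('scene','s1.png'); show('s1.png','z6.png',100,260,100,240,5)
E
```

```text
t: 5.8
ee_pos: [498.1, 347.9, 275.5]
eef_rot: [[-0.004, -0.163, 0.987], [-0.005, 0.987, 0.163], [-1.0, -0.004, -0.005]]
contact_force: [0.4, -0.9, -5.4]
gripper_width: 43.7
t 5.8 grasp [497.4 347.1 111.5] yawy 99.37 q [ 0.43  0.67  1.58 -0.    0.89 -1.31] F [ 0.4 -0.9 -5.4] w 43.7
shift cm [ -9.23 -13.04 -12.13] turn [ 0.163 -0.005  0.005] dist 201.0
shift cm [ -9.1  -38.56 -17.15] turn [ 0.163 -0.005  0.005] dist 432.0
```

View pics/z6.png

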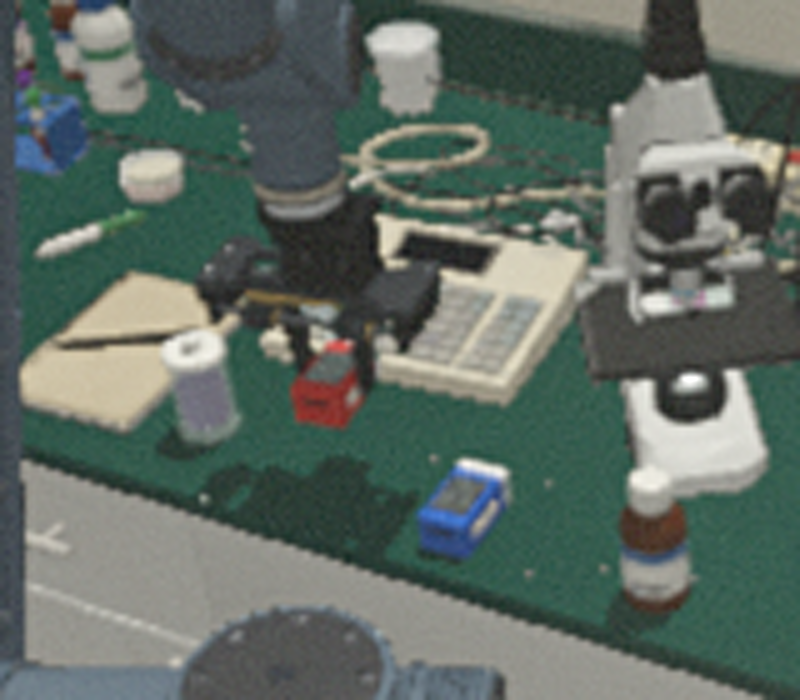

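```bash
python3 -m jog '[[0.7,[-2,-3,-2.7],[0.04,0,0]],[0.7,[-4.5,-6,-5.8],[0.08,0,0]],[0.7,[-7,-9.5,-9],[0.12,0,0]],[0.7,[-9.2,-13,-12.1],[0.163,0,0]],[0.7,[-9.2,-16.5,-13.2],[0.163,0,0]],[0.7,[-9.2,-20.5,-14],[0.163,0,0]],[0.7,[-9.2,-24.5,-14.7],[0.163,0,0]],[0.7,[-9.2,-28.5,-15.4],[0.163,0,0]],[0.7,[-9.2,-32,-16],[0.163,0,0]],[0.7,[-9.2,-35.5,-16.7],[0.163,0,0]],[0.7,[-9.2,-38.5,-17.1],[0.163,0,0]],[0.7,[-9.2,-38.5,-17.1],[0.163,0,0]]]'
python3 - <<'E'
from h import *
stat(); go([440,-150,205],80); go([511.5,-196,190],0);
E
```

```text
t: 7.05
ee_pos: [393.7, -62.2, 371.5]
eef_rot: [[0.003, 0.004, 1.0], [-0.005, 1.0, -0.004], [-1.0, -0.005, 0.003]]
contact_force: [-0.1, -0.5, -3.9]
gripper_width: 43.4
t 7.05 grasp [394.1 -63.  207.5] yawy 89.77 q [-0.44  0.28  2.01 -0.    0.85 -2.  ] F [-0.1 -0.5 -3.9] w 43.4
shift cm [ 0.3  -8.76  4.67] turn [0.171 0.003 0.004] dist 99.0
shift cm [  1.84 -13.32  11.83] turn [1.567e+00 6.000e-03 1.000e-03] dist 179.0
```

```bash
python3 -m jog '[[0.7,[0,-4,0.5],[0.05,0,0]],[0.7,[0,-8,1.5],[0.15,0,0]],[0.7,[0,-12,3],[0.29,0,0]],[0.7,[0,-13.3,5],[0.43,0,0]],[0.7,[0,-13.3,7],[0.57,0,0]],[0.7,[0,-13.3,9],[0.71,0,0]],[0.7,[0,-13.3,11],[0.85,0,0]],[0.7,[0,-13.3,11.8],[0.99,0,0]],[0.7,[0,-13.3,11.8],[1.13,0,0]],[0.7,[0,-13.3,11.8],[1.27,0,0]],[0.7,[0,-13.3,11.8],[1.41,0,0]],[0.7,[0,-13.3,11.8],[1.56,0,0]]]'
python3 - <<'E'
from h import *
stat(); go([511.6,-196,127],0.4); s=snap('top','t3.png'); show('t3.png','z7.png',240,400,160,250,5);s=snap('scene','s2.png'); show('s2.png','z8.png',200,400,130,270,4)
E
```

```text
t: 8.25
ee_pos: [510.8, -194.4, 370.9]
eef_rot: [[-0.0, 1.0, 0.002], [-0.002, 0.002, -1.0], [-1.0, -0.0, 0.002]]
contact_force: [-0.2, -0.4, -4.3]
gripper_width: 43.7
t 8.25 grasp [ 510.7 -194.8  206.9] yawy 0.09 q [-0.57  0.47  1.67 -0.    1.01 -0.57] F [-0.2 -0.4 -4.3] w 43.7
shift cm [7.99 0.09 0.14] turn [-0.005  0.002  0.   ] dist 80.0
```

View pics/z7.png

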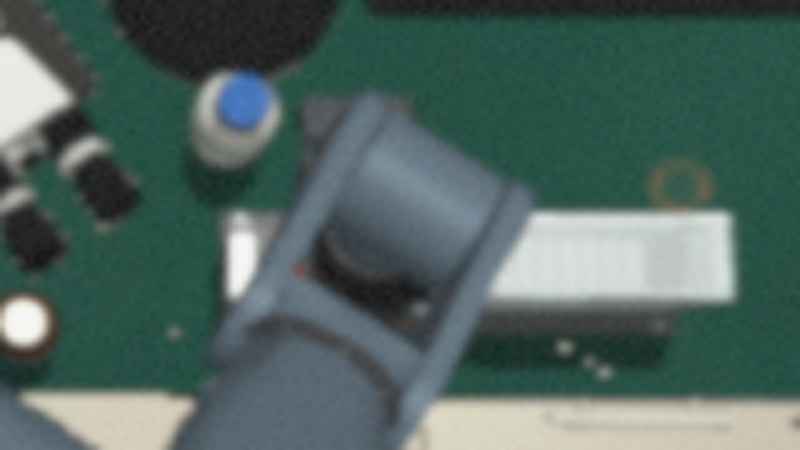

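View pics/z8.png

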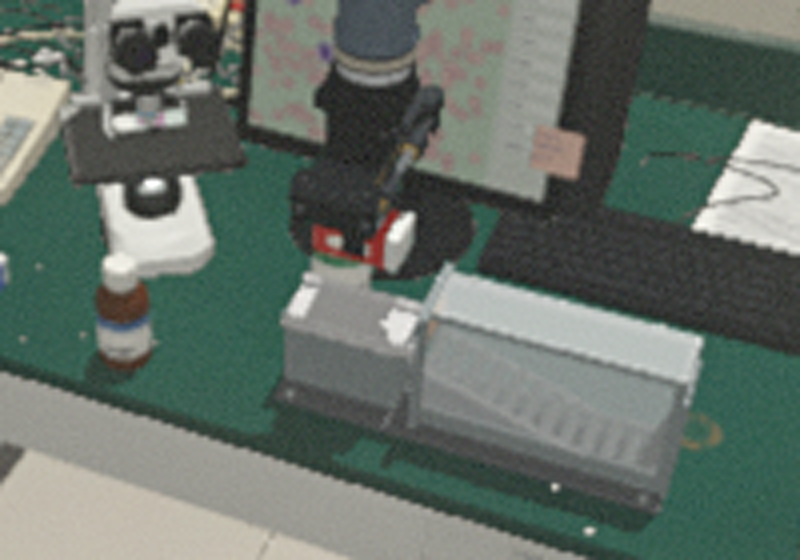

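```bash
python3 -m jog '[[0.7,[3,0.1,0.1],[0,0,0]],[0.7,[6,0.1,0.1],[0,0,0]],[0.7,[7.5,0.1,0.1],[-0.005,0,0]],[0.7,[8,0.1,0.1],[-0.005,0,0]],[0.7,[8.2,0.1,0.1],[-0.005,0,0]],[0.7,[8.4,0.1,0.1],[-0.005,0,0]]]'
python3 - <<'E'
from h import *
stat(); go([511.6,-196,121],0.4)
E
```

```text
t: 8.95
ee_pos: [512.3, -195.8, 287.6]
eef_rot: [[0.002, 1.0, 0.014], [-0.003, 0.014, -1.0], [-1.0, 0.002, 0.003]]
contact_force: [0.1, 0.3, -3.9]
gripper_width: 43.8
t 8.95 grasp [ 512.5 -196.4  123.6] yawy 0.8 q [-0.57  0.59  1.73 -0.    0.82 -0.58] F [ 0.1  0.3 -3.9] w 43.8
shift cm [ 0.26 -0.07  0.02] turn [ 0.007  0.003 -0.002] dist 3.0
```

```bash
python3 -m jog '[[0.7,[0.15,-0.07,0],[0.007,0,0]],[0.7,[0.25,-0.07,0],[0.007,0,0]],[0.7,[0.3,-0.07,0],[0.007,0,0]]]'
python3 - <<'E'
from h import *
stat()
E
```

```text
t: 9.25
ee_pos: [511.9, -196.1, 286.1]
eef_rot: [[0.003, 1.0, 0.007], [-0.004, 0.007, -1.0], [-1.0, 0.003, 0.005]]
contact_force: [-1.5, 0.5, 7.1]
gripper_width: 43.8
t 9.25 grasp [ 512.4 -196.8  122.1] yawy 0.41 q [-0.57  0.59  1.73 -0.    0.81 -0.57] F [-1.5  0.5  7.1] w 43.8
```

```bash
python3 -m jog '[[0.2,[0,0,0],[0,0,0]],[0.2,[0,0,0],[0,0,0]],[0.1,[0,0,0],[0,0,0]],[0.1,[-2,0,0],[0,0,0]],[0.1,[-5,0,0],[0,0,0]],[0.6,[-8,0,-3],[0,0,0]],[1,[-8,0,-7],[0,0,0]],[1,[-8,0,-8],[0,0,0]],[1,[-8,0,-8],[0,0,0]]]' 20
python3 - <<'E'
from h import *
stat(); go([511.8,-138,118],0.4); s=snap('top','t4.png'); show('t4.png','z9.png',240,400,160,250,5);s=snap('scene','s3.png'); show('s3.png','z10.png',200,400,130,270,4)
E
```

```text
t: 10.15
ee_pos: [510.7, -114.2, 365.8]
eef_rot: [[0.003, 1.0, 0.01], [-0.004, 0.01, -1.0], [-1.0, 0.003, 0.004]]
contact_force: [0.1, -0.2, 0.1]
gripper_width: 54.0
t 10.15 grasp [ 511.2 -115.   201.8] yawy 0.57 q [-0.43  0.44  1.73 -0.    0.96 -0.44] F [ 0.1 -0.2  0.1] w 54.0
shift cm [8.39 0.06 2.34] turn [ 0.003  0.004 -0.003] dist 87.0
```

View pics/z9.png

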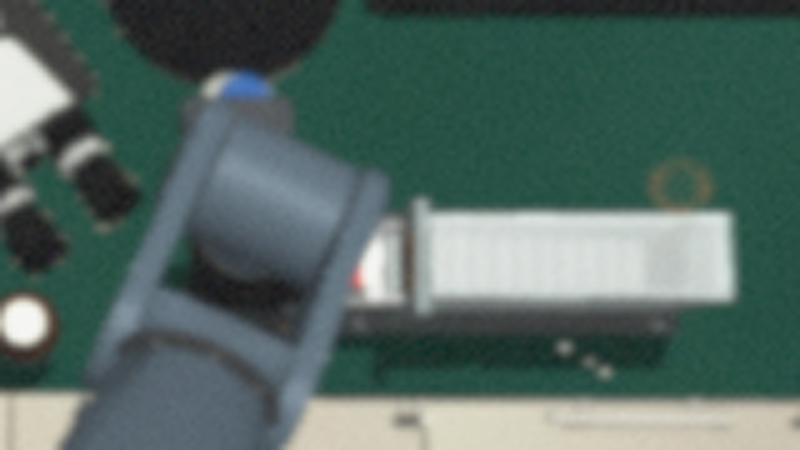

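View pics/z10.png

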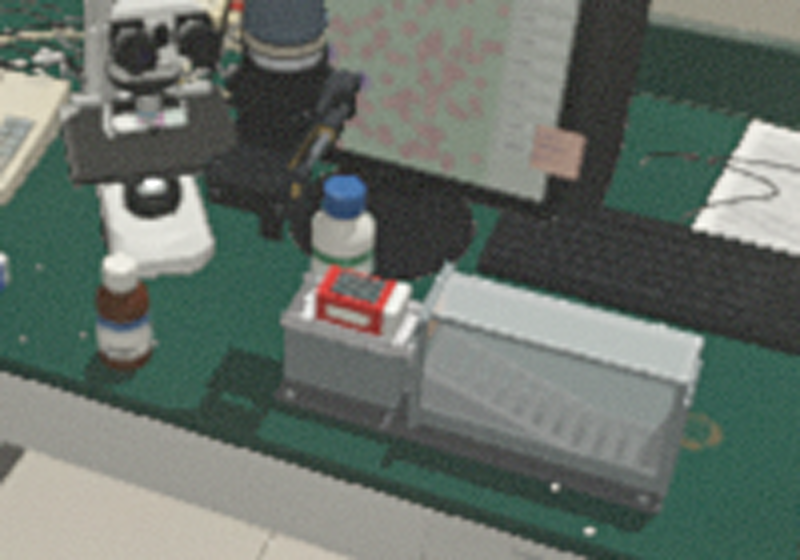

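```bash
python3 -m jog '[[1,[0,0.1,1.5],[0,0.004,-0.003]],[1,[0,0.1,1.5],[0,0.004,-0.003]],[1,[0,0.1,1.5],[0,0.004,-0.003]],[1,[4,0.1,1.5],[0,0.004,-0.003]],[1,[8.4,0.1,1.5],[0,0.004,-0.003]],[1,[8.4,0.1,1.5],[0,0.004,-0.003]],[1,[8.4,0.1,2.5],[0,0.004,-0.003]],[1,[8.4,0.1,3.5],[0,0.004,-0.003]],[1,[8.4,0.1,4.5],[0,0.004,-0.003]],[1,[8.4,0.1,5.3],[0,0.004,-0.003]],[1,[8.4,0.1,6],[0,0.004,-0.003]],[1,[8.4,0.1,6],[0,0.004,-0.003]]]'
python3 - <<'E'
from h import *
stat();go([511.8,-220,118],0.4);s=snap('scene','s4.png'); show('s4.png','z11.png',200,400,130,270,4)
E
```

```text
t: 11.45
ee_pos: [513.3, -177.6, 283.4]
eef_rot: [[0.003, 1.0, 0.006], [-0.002, 0.007, -1.0], [-1.0, 0.003, 0.002]]
contact_force: [1.0, 1.6, 1.3]
gripper_width: 0.4
t 11.45 grasp [ 513.7 -178.   119.4] yawy 0.37 q [-0.54  0.59  1.75 -0.    0.8  -0.54] F [1.  1.6 1.3] w 0.4
shift cm [ 0.15 -0.18  4.24] turn [-0.     0.002 -0.003] dist 42.0
```

View pics/z11.png

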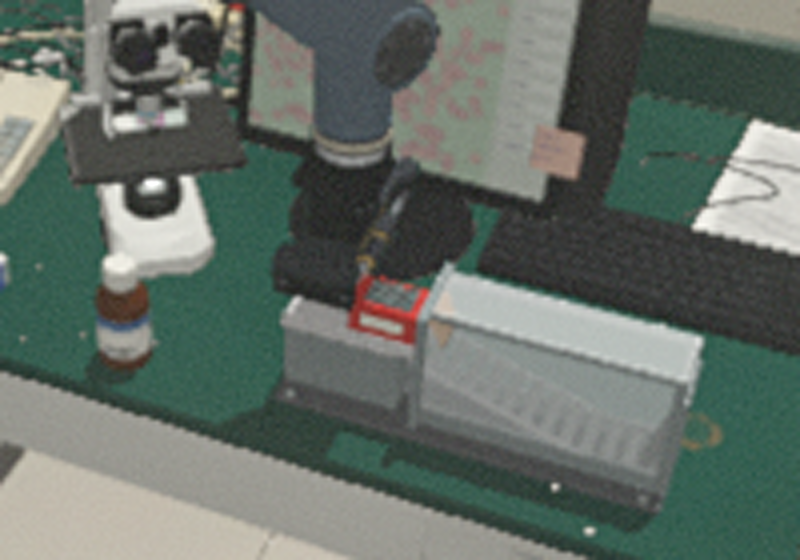

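```bash
python3 -m jog '[[1,[0.1,-0.15,1],[0,0,0]],[1,[0.1,-0.15,2],[0,0,0]],[1,[0.1,-0.15,3],[0,0,0]],[1,[0.1,-0.15,3.6],[0,0,0]],[1,[0.1,-0.15,4.2],[0,0,0]],[1,[0.1,-0.15,4.2],[0,0,0]],[1,[0.1,-0.15,4.2],[0,0,0]]]'
python3 - <<'E'
from h import *
stat();s=snap('scene','s5.png'); show('s5.png','z12.png',200,400,130,270,4)
E
```

```text
t: 12.2
ee_pos: [512.0, -219.7, 282.2]
eef_rot: [[0.003, 1.0, 0.007], [-0.003, 0.007, -1.0], [-1.0, 0.003, 0.003]]
contact_force: [0.1, 0.3, -0.1]
gripper_width: 0.6
t 12.2 grasp [ 512.5 -220.3  118.2] yawy 0.39 q [-0.61  0.61  1.71 -0.    0.82 -0.61] F [ 0.1  0.3 -0.1] w 0.6
```

View pics/z12.png

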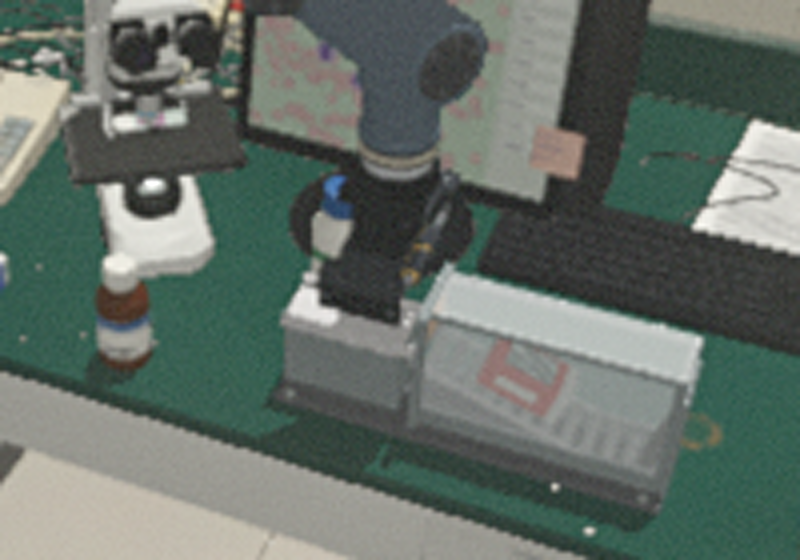

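```bash
python3 - <<'E'
from h import *
go([395,-150,215],90); go([392,80,215],94)
E
python3 -m jog '[[1,[0,0,-2],[0,0,0]],[1,[-3,0,-3],[0,0,0]],[0.6,[-7,0,-3],[0,0,0]],[0,[-9.7,-2,-3],[-0.14,0,0]],[0,[-9.7,-4,-3],[-0.29,0,0]],[0,[-9.7,-6,-3],[-0.44,0,0]],[0,[-9.7,-8,-3],[-0.59,0,0]],[0,[-9.7,-10,-4],[-0.74,0,0]],[0,[-9.7,-11.8,-5],[-0.89,0,0]],[0,[-9.7,-11.8,-6],[-1.04,0,0]],[0,[-9.7,-11.8,-7],[-1.19,0,0]],[0,[-9.7,-11.8,-7],[-1.34,0,0]]]'
python3 - <<'E'
from h import *
stat();go([392,80,215],94)
s=snap('scene','s6.png'); show('s6.png','z13.png',200,400,130,270,4)
s=snap('top','t5.png'); mag(s,188,212,207,238)
E
```

```text
shift cm [ -9.73 -11.62  -7.  ] turn [-1.564  0.004  0.   ] dist 167.0
shift cm [ -9.8  -11.76 -30.  ] turn [-1.634e+00  4.000e-03  1.000e-03] dist 337.0
t: 13.45
ee_pos: [392.6, -148.6, 378.6]
eef_rot: [[0.002, 0.215, 0.977], [-0.002, 0.977, -0.215], [-1.0, -0.002, 0.002]]
contact_force: [0.1, -0.5, -0.6]
gripper_width: 72.3
t 13.45 grasp [ 392.8 -149.   214.6] yawy 77.61 q [-0.63  0.3   1.95 -0.    0.89 -1.98] F [ 0.1 -0.5 -0.6] w 72.3
shift cm [-0.09 22.32 -4.96] turn [-0.286  0.002  0.002] dist 229.0
mag 229 ((474.911865234375, 220.54324340820312), (80.84962463378906, 43.96453094482422), 3.203529119491577) white [508.12745351 220.68100319]
```

View pics/z13.png

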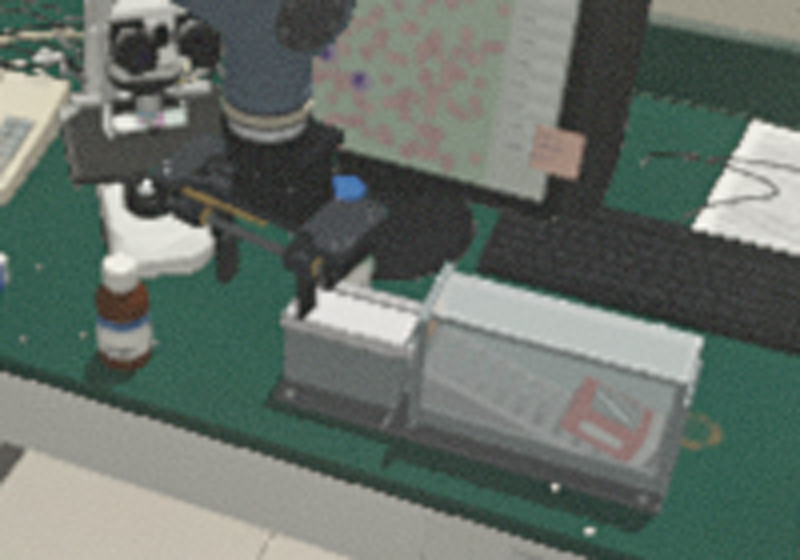

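```bash
python3 -m jog '[[0,[0,3,-0.7],[-0.14,0,0]],[0,[0,7,-1.5],[-0.286,0,0]],[0,[0,11,-2.5],[-0.286,0,0]],[0,[0,15,-3.4],[-0.286,0,0]],[0,[0,19,-4.2],[-0.286,0,0]],[0,[0,22.5,-5],[-0.286,0,0]],[0,[0,22.5,-5],[-0.286,0,0]]]'
python3 - <<'E'
from h import *
stat();go([474.9,220.3,115],93.6)
E
```

```text
t: 14.25
ee_pos: [393.3, 84.2, 378.0]
eef_rot: [[0.002, -0.066, 0.998], [-0.002, 0.998, 0.066], [-1.0, -0.002, 0.002]]
contact_force: [-0.4, -0.9, -0.2]
gripper_width: 87.1
t 14.25 grasp [393.7  83.8 214. ] yawy 93.76 q [-0.07  0.27  1.99 -0.    0.87 -1.7 ] F [-0.4 -0.9 -0.2] w 87.1
shift cm [ 9.89 13.07  9.01] turn [0.003 0.002 0.002] dist 187.0
```

```bash
python3 -m jog '[[0,[2,3.5,2],[0,0,0]],[0,[4,7,4.2],[0,0,0]],[0,[6,10,6.5],[0,0,0]],[0,[8,13,9],[0,0,0]],[0,[9.9,13.1,9],[0,0,0]],[0,[9.9,13.1,9],[0,0,0]],[0,[9.9,13.1,9],[0,0,0]]]'
python3 - <<'E'
from h import *
stat();go([474.9,220.3,32],93.6)
E
```

```text
t: 14.95
ee_pos: [474.6, 219.7, 278.5]
eef_rot: [[0.0, -0.064, 0.998], [-0.003, 0.998, 0.064], [-1.0, -0.003, -0.0]]
contact_force: [0.1, -0.1, 0.6]
gripper_width: 86.9
t 14.95 grasp [474.6 219.2 114.5] yawy 93.64 q [ 0.22  0.58  1.8  -0.    0.76 -1.41] F [ 0.1 -0.1  0.6] w 86.9
shift cm [8.25 0.08 0.04] turn [ 0.001 -0.     0.003] dist 83.0
```

```bash
python3 -m jog '[[0,[4,0.1,0],[0,0,0]],[0,[8.2,0.1,0],[0,0,0]],[0,[8.2,0.1,0],[0,0,0]],[0.7,[8.2,0.1,0],[0,0,0]],[0.7,[8.2,0.1,0],[0,0,0]],[0.7,[8.2,0.1,0],[0,0,0]],[0.7,[8.2,0.1,0],[0,0,0]],[0.7,[8.2,0.1,0],[0,0,0]],[0.7,[8.2,0.1,0],[0,0,0]],[0.7,[8.2,0.1,0],[0,0,0]],[0.7,[8.2,0.1,0],[0,0,0]],[0.7,[8.2,0.1,0],[0,0,0]]]' 30
python3 - <<'E'
from h import *
stat();
E
```

```text
t: 16.15
ee_pos: [474.7, 220.3, 197.2]
eef_rot: [[0.001, -0.064, 0.998], [-0.003, 0.998, 0.064], [-1.0, -0.003, 0.001]]
contact_force: [0.4, -1.8, 6.3]
gripper_width: 43.8
t 16.15 grasp [474.8 219.7  33.2] yawy 93.69 q [ 0.22  0.73  1.83 -0.01  0.58 -1.41] F [ 0.4 -1.8  6.3] w 43.8
```

```bash
python3 -m jog '[[0.7,[-2,0,0],[0,0,0]],[0.7,[-5,0,0],[0,0,0]],[0.7,[-8,0,-1],[0,0,0]],[0.7,[-11,0,-3],[0,0,0]],[0.7,[-14,0,-5],[0,0,0]],[0.7,[-17,0,-7.2],[0,0,0]],[0.7,[-17.2,0,-7.5],[0,0,0]],[0.7,[-17.2,0,-7.5],[0,0,0]]]'
python3 - <<'E'
from h import *
stat();go([392,-60,207],90); s=snap('scene','s7.png'); show('s7.png','z14.png',100,260,100,240,5)
E
```

```text
t: 16.95
ee_pos: [399.1, 216.1, 369.2]
eef_rot: [[0.002, -0.065, 0.998], [-0.003, 0.998, 0.065], [-1.0, -0.003, 0.001]]
contact_force: [0.2, 0.0, -3.5]
gripper_width: 43.8
t 16.95 grasp [399.3 215.6 205.2] yawy 93.71 q [ 0.25  0.35  1.89 -0.    0.9  -1.38] F [ 0.2  0.  -3.5] w 43.8
shift cm [ -0.09 -27.51  -2.49] turn [0.065 0.002 0.003] dist 276.0
```

View pics/z14.png

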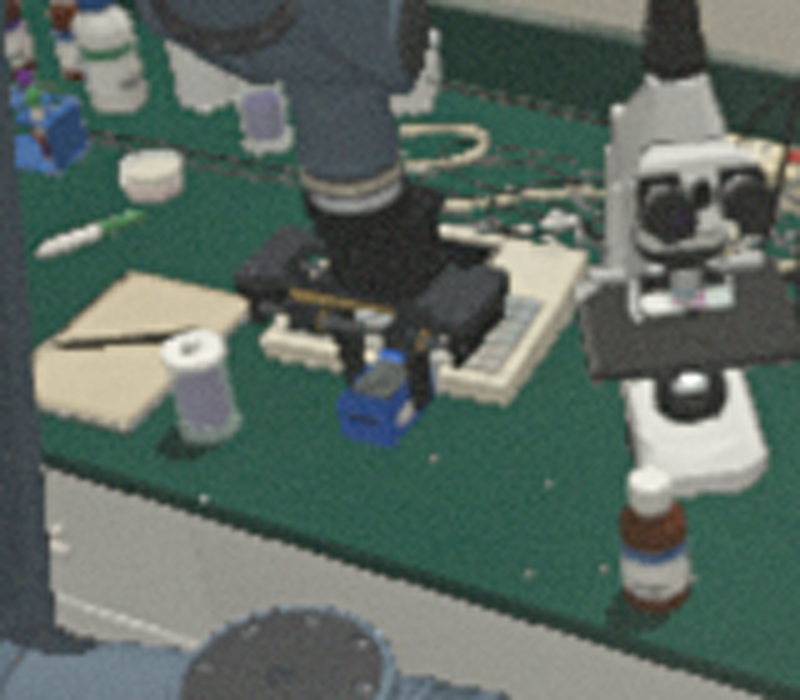

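Blue is held level, jar and amber bottle are unmoved. Carrying on.

```bash
python3 -m jog '[[0.7,[0,-3,-0.5],[0.03,0,0]],[0.7,[0,-7,-1],[0.065,0,0]],[0.7,[0,-11,-1.4],[0.065,0,0]],[0.7,[0,-15,-1.8],[0.065,0,0]],[0.7,[0,-19,-2.1],[0.065,0,0]],[0.7,[0,-23,-2.4],[0.065,0,0]],[0.7,[0,-26,-2.5],[0.065,0,0]],[0.7,[0,-27.5,-2.5],[0.065,0,0]],[0.7,[0,-27.5,-2.5],[0.065,0,0]]]'
python3 - <<'E'
from h import *
stat();go([511.8,-196,205],0.4)
E
```

```text
t: 17.9
ee_pos: [393.9, -62.6, 368.3]
eef_rot: [[0.001, 0.005, 1.0], [-0.004, 1.0, -0.005], [-1.0, -0.004, 0.001]]
contact_force: [0.5, 0.3, -3.5]
gripper_width: 43.6
t 17.9 grasp [394.  -63.2 204.3] yawy 89.73 q [-0.44  0.29  2.01 -0.    0.84 -2.  ] F [ 0.5  0.3 -3.5] w 43.6
shift cm [ -0.02 -13.28  11.85] turn [1.559 0.003 0.002] dist 178.0
```

```bash
python3 -m jog '[[0.7,[0,-4,0.5],[0.05,0,0]],[0.7,[0,-8,1.5],[0.15,0,0]],[0.7,[0,-12,3],[0.29,0,0]],[0.7,[0,-13.3,5],[0.43,0,0]],[0.7,[0,-13.3,7],[0.57,0,0]],[0.7,[0,-13.3,9],[0.71,0,0]],[0.7,[0,-13.3,11],[0.85,0,0]],[0.7,[0,-13.3,11.9],[0.99,0,0]],[0.7,[0,-13.3,11.9],[1.13,0,0]],[0.7,[0,-13.3,11.9],[1.27,0,0]],[0.7,[0,-13.3,11.9],[1.41,0,0]],[0.7,[0,-13.3,11.9],[1.56,0,0]]]'
python3 - <<'E'
from h import *
stat();go([512.2,-196,125],0.4);s=snap('scene','s8.png'); show('s8.png','z15.png',200,400,130,270,4)
E
```

```text
t: 19.1
ee_pos: [512.6, -195.3, 366.7]
eef_rot: [[-0.002, 1.0, 0.001], [-0.001, 0.001, -1.0], [-1.0, -0.002, 0.001]]
contact_force: [-1.1, 0.7, -3.3]
gripper_width: 43.9
t 19.1 grasp [ 512.2 -195.5  202.7] yawy 0.05 q [-0.57  0.47  1.66 -0.    1.   -0.57] F [-1.1  0.7 -3.3] w 43.9
shift cm [ 7.77 -0.02  0.06] turn [-0.006  0.001  0.002] dist 78.0
```

View pics/z15.png

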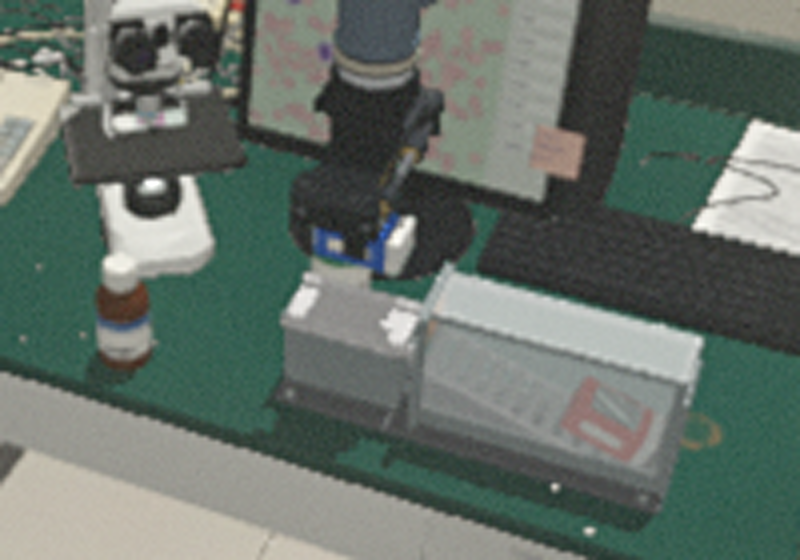

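```bash
python3 -m jog '[[0.7,[3,0,0],[-0.006,0,0]],[0.7,[6,0,0],[-0.006,0,0]],[0.7,[7.3,0,0],[-0.006,0,0]],[0.7,[7.7,0,0],[-0.006,0,0]],[0.7,[7.9,0,0],[-0.006,0,0]],[0.7,[8.1,0,0],[-0.006,0,0]]]'
python3 - <<'E'
from h import *
stat()
E
```

```text
t: 19.75
ee_pos: [512.9, -195.5, 287.2]
eef_rot: [[-0.001, 1.0, 0.003], [-0.002, 0.003, -1.0], [-1.0, -0.001, 0.002]]
contact_force: [-3.3, 2.4, 14.3]
gripper_width: 44.2
t 19.75 grasp [ 512.7 -195.7  123.2] yawy 0.19 q [-0.57  0.59  1.73 -0.    0.82 -0.57] F [-3.3  2.4 14.3] w 44.2
```

Seated on the bed (z 123.2 as expected). Release and go behind it.

```bash
python3 -m jog '[[0.2,[-0.1,0,0],[0,0,0]],[0.2,[-0.1,0,0],[0,0,0]],[0.1,[-0.1,0,0],[0,0,0]],[0.1,[-2,0,0],[0,0,0]],[0.1,[-5,0,0],[0,0,0]],[0.6,[-8,0,-3],[0,0,0]],[1,[-8,0,-6.5],[0,0,0]],[1,[-8,0,-6.5],[0,0,0]],[1,[-8,0,-6.5],[0,0,0]],[1,[-8,0,-6.5],[0,0,0]],[1,[-8,0,-6.5],[0,0,0]],[1,[-8,0,-6.5],[0,0,0]]]' 20
python3 - <<'E'
from h import *
stat(); go([511.8,-130,118],0.4); s=snap('scene','s9.png'); show('s9.png','z16.png',200,400,130,270,4)
E
```

```text
t: 20.95
ee_pos: [512.9, -131.2, 366.7]
eef_rot: [[-0.002, 1.0, 0.002], [-0.001, 0.002, -1.0], [-1.0, -0.002, 0.001]]
contact_force: [0.3, 0.9, 0.1]
gripper_width: 30.4
t 20.95 grasp [ 512.6 -131.5  202.7] yawy 0.12 q [-0.46  0.45  1.71 -0.    0.98 -0.46] F [0.3 0.9 0.1] w 30.4
shift cm [ 8.47 -0.09 -0.13] turn [-0.005  0.001  0.002] dist 85.0
```

View pics/z16.png

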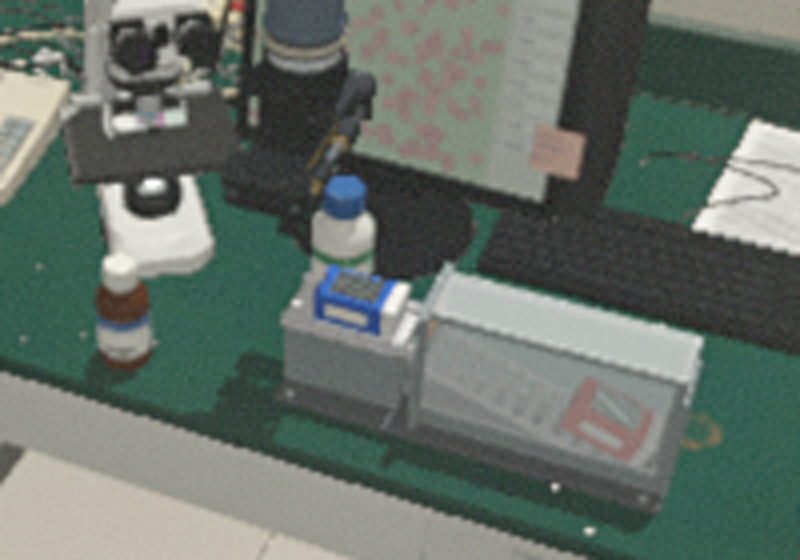

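Blue stands level on the bed, nose to the flap (about pixel 410,295 of the crop). Close fully, descend, push.

```bash
python3 -m jog '[[1,[0,0,0],[0,0,0]],[1,[0,0,0],[0,0,0]],[1,[0,0,0],[0,0,0]],[1,[4,-0.1,0],[0,0,0]],[1,[8.3,-0.1,0],[0,0,0]],[1,[8.4,-0.1,0],[0,0,0]],[1,[8.4,-0.1,1],[0,0,0]],[1,[8.4,-0.1,2],[0,0,0]],[1,[8.4,-0.1,3],[0,0,0]],[1,[8.4,-0.1,4],[0,0,0]],[1,[8.4,-0.1,4.7],[0,0,0]],[1,[8.4,-0.1,4.7],[0,0,0]]]'
python3 - <<'E'
from h import *
stat();go([511.8,-220,118],0.4)
E
```

```text
t: 22.2
ee_pos: [512.1, -179.6, 284.0]
eef_rot: [[0.001, 1.0, 0.001], [-0.003, 0.001, -1.0], [-1.0, 0.001, 0.003]]
contact_force: [0.4, -0.1, 0.4]
gripper_width: 0.9
t 22.2 grasp [ 512.2 -180.1  120. ] yawy 0.06 q [-0.54  0.59  1.75 -0.    0.8  -0.54] F [ 0.4 -0.1  0.4] w 0.9
shift cm [ 0.21 -0.03  4.04] turn [-0.006  0.003 -0.001] dist 40.0
```

```bash
python3 -m jog '[[1,[0.2,0,1],[0,0,0]],[1,[0.2,0,2],[0,0,0]],[1,[0.2,0,3],[0,0,0]],[1,[0.2,0,3.5],[0,0,0]],[1,[0.2,0,4],[0,0,0]],[1,[0.2,0,4],[0,0,0]],[1,[0.2,0,4],[0,0,0]],[1,[0.2,0,2],[0,0,0]],[1,[-3,0,0],[0,0,0]],[1,[-7,0,-2],[0,0,0]],[1,[-9,0,-4],[0,0,0]],[1,[-9,0,-4],[0,0,0]]]'
python3 - <<'E'
from h import *
stat();s=snap('scene','s10.png'); show('s10.png','z17.png',200,400,130,270,4)
E
```

```text
t: 23.4
ee_pos: [512.3, -137.2, 376.8]
eef_rot: [[0.006, 1.0, 0.004], [-0.005, 0.004, -1.0], [-1.0, 0.006, 0.005]]
contact_force: [0.2, -0.5, -0.9]
gripper_width: 0.3
t 23.4 grasp [ 513.3 -138.   212.8] yawy 0.24 q [-0.47  0.44  1.7  -0.    1.   -0.47] F [ 0.2 -0.5 -0.9] w 0.3
```

View pics/z17.png

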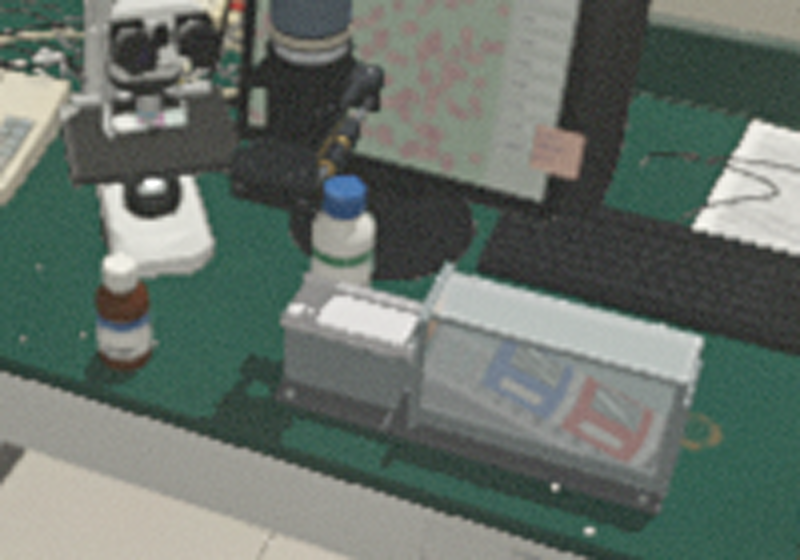

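```bash
python3 -m jog '[[1,[0,0,0],[0,0,0]],[1,[0,0,0],[0,0,0]],[1,[0,0,0],[0,0,0]],[1,[0,0,0],[0,0,0]],[1,[0,0,0],[0,0,0]],[1,[0,0,0],[0,0,0]]]'
python3 - <<'E'
from h import *
stat();s=snap('scene','s11.png'); a=np.load('pics/s10.png.npz')['color'].astype(int)
d=np.abs(s['color'].astype(int)-a).sum(2)[195:260,300:385]; print('diff',d.max(),(d>60).sum())
R=np.array(s['attitude']); o=np.array(s['origin']); f=K(s); c=s['color'].astype(int)
for n,m in(('red',(c[...,0]>c[...,1]+28)&(c[...,0]>c[...,2]+20)),('blue',(c[...,2]>c[...,0]+28)&(c[...,2]>c[...,1]+15))):
    v,u=np.nonzero(m[205:255,312:370]); v+=205;u+=312
    w=R@np.array([(u-s['cx'])/f,(v-s['cy'])/f,np.ones(len(u))]); P=o[:,None]+w*((490-o[0])/w[0])
    L=-258-P[1]; print(n,len(u),'loader x of side',L.min(),L.max(),'z',P[2].min(),P[2].max())
s=snap('top','t6.png'); C=cloud(s)
for n,(x0,x1,y0,y1,h) in dict(jar=(110,140,200,228,97),amber=(235,256,215,236,120)).items():
    P=C[y0:y1,x0:x1].reshape(-1,3); P=P[(P[:,2]>h-8)&(P[:,2]<h+8)]; print(n,len(P),P.mean(0))
show('s11.png','z18.png',290,390,190,270,8)
E
```

```text
t: 24.05
ee_pos: [512.1, -138.4, 374.9]
eef_rot: [[0.003, 1.0, 0.003], [-0.005, 0.003, -1.0], [-1.0, 0.003, 0.005]]
contact_force: [-0.3, 1.2, -0.1]
gripper_width: 0.4
t 24.05 grasp [ 512.5 -139.2  210.9] yawy 0.18 q [-0.47  0.44  1.7  -0.    0.99 -0.48] F [-0.3  1.2 -0.1] w 0.4
diff 45 0
red 19 loader x of side 151.75251892241823 205.6048311437226 z 37.2856429784531 108.17153212669052
blue 11 loader x of side 70.65194128497222 136.84759204107945 z 74.69820715818275 108.31503397075801
jar 42 [501.76328611 501.97694666  92.27382568]
amber 60 [462.89649297  34.629817   118.9183002 ]
```

View pics/z18.png

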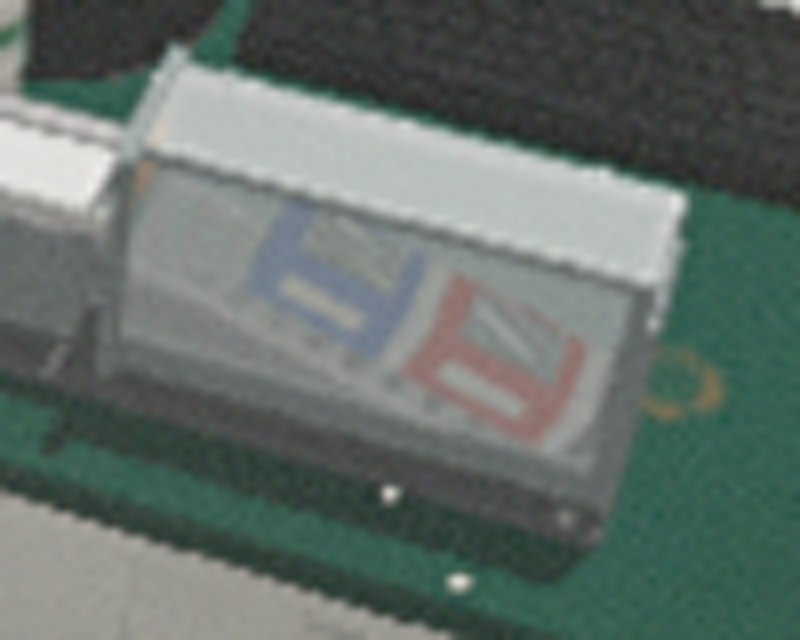

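Both are at rest at the low end, blue behind red. The flap is vertical at crop pixel (145,170), and the robot is clear of everything.

```bash
python3 -c "
from bench import ticket; print(ticket.job_done())"
```

```text
the job is handed in; nothing more can be done
None
```

I loaded both magazines nose first, red then blue, and handed the job in at about 24 s on the robot's clock. No verdict came back.

**What I did:** I first slid the red magazine about 40 mm away from the jar to make room for the gripper body. Each magazine was then gripped across its width, carried past the microscope on the robot's side, set on the bed and pushed through the flap with closed fingers.

**Order:** Red was at the stop with the flap shut before I picked up blue.

**Last checks:**
- **At rest:** Two pictures about 0.6 s apart show no change inside the loader. Red is at the stop with blue behind it, both upright and nose first. The robot was clear of everything, with about 1 N on the tool.
- **Flap:** It hangs shut in the picture; I judged this by eye and did not measure the angle.
- **Nose positions:** I did not measure these precisely. The colour mask caught only 11 to 19 pixels per magazine. It put the coloured part ahead of the white nose at up to about 206 mm (red) and 137 mm (blue) past the opening, which agrees with the expected places.
- **Jar and bottles:** The jar and amber bottle measured within about 3 mm of where they started. The white bottle I only checked by eye; it stands where it was.

No check failed or disagreed.

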